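# Load the coffee-station drawer, then level the unit and hold the level down

## Task

Get the drawer unit ready for the coffee machine: put the matchbox into its open drawer and slide the drawer fully shut, because the unit has to be levelled as it will stand in use. Then stand the spirit level on the middle of the unit's top, lengthwise from left to right, let go of it, and turn the black knob of the screw foot until the bubble rests centred between the two lines. Finish by pressing down on the middle of the level, gently but steadily, and end the program while still pressing it down on the unit with the bubble centred; leave the mug, the jug and the spice jar where they are.

Things in the scene. Friction and masses are not known exactly. Their poses are not given: they have to be found in the camera images.
- unit: low dark-wood drawer unit, 220 (its x) x 240 (its y) mm, top 92 mm above the table; cannot be pushed about. Origin on the table under its centre, x to its back (away from the robot), y to its left. It stands on two left feet (y = +100 mm) and a screw foot 165 mm right of the centre, and leans about the left feet as that is turned. At the start the right end is too low.
- case_top (a point): centre of the unit's flat top board, on its surface; x to the back, y to the left (lengthwise direction for the level), z up. The board measures 220 (x) x 240 (y) mm and is empty.
- knob_grip (a point): grip point on the axis of the screw foot's knob: black, round, fluted, white line on top, 39 mm in diameter, 92 to 122 mm above the table (this point 110), axis 45 mm right of the unit's side. Seen from above, clockwise raises the unit's right end; 1 rad moves the bubble 3.6 mm. Needs 1.0 to 2.5 rad clockwise, one or two grasps. Friction 0.06 N m; stays where left.
- drawer (a joint): opening of the unit's only drawer in m: 0 fully shut (its front's outer face is then 122 mm in front of the unit's centre), 0.13 fully open; starts open. It slides out to the unit's -x, towards the robot, with 1 N of friction and no catch.
- drawer_front (a point): centre of the outer face of the drawer's upright front panel (240 wide, 75 high, from 16 to 90 mm above the table), x to the back. A steel lip pull 80 mm wide sticks out 15 mm from the face at the panel's centre, 71 to 85 mm above the table.
- drawer_floor (a point): point on the drawer's inner floor, 27 mm above the table, midway between its sides, 70 mm behind the outer face of its front; moves with it. The inside reaches from 58 mm in front of this point to 125 mm behind it and 95 mm to either side; side walls end 67 mm above the table. The case's top covers what lies behind the case's front edge (110 mm in front of its centre).
- matchbox: yellow and black matchbox lying flat on the table, 35 (its x) x 53 (its y) x 14 mm, 30 g; origin at the centre of its underside.
- spirit_level: blue spirit level standing on the table, black rubber end caps, 160 long (its x) x 26 wide (its y) x 34 mm high, 0.2 kg; origin at the centre of its underside. A window 56 mm long in the middle of its top shows a green vial with a pale bubble.
- level_top (a point): centre of the top face of the spirit level, 34 mm above its underside, in the middle of the window.
- bubble (a joint): position of the bubble along the level's own x axis in m, 0 at the centre between the two black lines (17 mm apart; the bubble is 15 mm long), at most 14 mm either way. It drifts to the higher end, 1.5 mm for each mm per m of slope, and takes about 2 s to settle after a movement.
- mug: white cup 58 x 82 x 50 mm; bystander, origin at the centre of its underside.
- jug: cream jug 67 x 103 x 85 mm; bystander, origin at the centre of its underside.
- spice_jar: spice jar with a golden lid, 42 x 42 x 96 mm; bystander, origin at the centre of its underside.
Not all that is in view belongs to the job. What is meant by the matchbox is not brown or pink, and is the larger of those in its own colour.

How it is judged:
By the outcome, as a careful person would: the job done as asked, in the order asked, and still so for the second after the job is handed in, while the arm keeps its last pose, push and grip.
It also fails if it takes over 72 s, if anything falls off the work surface, if the arm or the gripper's body presses on something with over 40 N, if the wrist force passes 120 N, or if a joint passes its speed limit or range.

## Robot

A 6-joint arm with a two-finger parallel gripper is mounted at the origin on a cart in front of the work surface, level with it; the furniture and walls round the work are solid. World frame = base frame: x ahead of the robot, y to its left, z up, the work surface at z = 0. Lengths are in m, angles in rad, forces in N, time in s.
With the tool pointing down it reaches from about 0.3 to 0.75 m from the base axis. Payload 8.5 kg.
Tool frame: the origin (TCP) lies midway between the tips of the shut fingers; the grasp point (between the pads) lies 19 mm behind it (manip.hold_point_z is the z of the grasp point in the tool frame, in m); z points along the fingers, y is the line along which they close (so a half turn about z gives the same grasp; the last joint's range is limited). The gripper opens to 88 mm and grips with 3 to 60 N. Pads are 18 mm wide; open, the fingers measure 123 mm over their backs; the gripper's body (75 mm by 187 mm) begins 45 mm behind the grasp point.
Start: joints at [-1.554, 0.381, 1.297, -0, 1.464, -0.215], TCP at [0.126, -0.535, 0.239] pointing down, gripper open.
Joint ranges: [-3.11, 3.11], [-0.89, 2.33], [0.22, 2.48], [-1.42, 4.56], [0.17, 2.85], [-2.88, 2.88]. Speed limits (rad/s): [2.39, 2.39, 3.14, 3.14, 3.14, 3.14].

## Interface

Orientations are given as [roll, pitch, yaw] about the fixed x, y, z axes, in that order (R = Rz(yaw) Ry(pitch) Rx(roll)).
In Python, from cell import manip gives the robot as it stands.
- The arm moves only by the tool carry_out, never from a script. Its argument "motion" is a list of rows, each a list of 7 numbers: the shift along the world's x, y, z in normalised numbers (1 is 250 mm), then the turn, a rotation vector about the world's x, y, z in a scale on which 1.0 is 360 degrees, then the opening, from 0 (shut) to 1 (fully open). In form: [[x, y, z, ax, ay, az, hand], ...]. A call has 1 to 5 rows; each row is the pose to reach, as a shift and turn from the pose commanded when the call began; what a row does not reach only later rows make up. A row lasts 1/12 s, in which the tool goes at most 41.7 mm and 7.16 degrees, less where a joint would pass 70% of its speed; a pose out of reach is approached as far as the arm can. Shift and turn numbers lie between -1 and 1, and a call with a number outside is refused. A call with a gripper value outside its range is refused whole. The fingers move at their own pace and stop on an object; "force" is the grip in N (left out, the last holds). Time passes only in rows, so rows that repeat a pose let the fingers close. It gives the time, the measured TCP pose, the force, the opening and the grip force at its end, in the units of the state.
- manip.read_state(): the state, without advancing time (a new reading comes with each control period).
- manip.read_camera(name): name is "scene" or "top"; returns the picture (384x512x3 uint8, red, green, blue); there is no depth.
- manip.camera_info(name): a dict with "mtx" (3x3 intrinsics, pixels), "R" (3x3) and "t" (3): a world point X has camera coordinates R X + t. Camera axes: x right, y down, z forward; pixel columns grow to the right and rows downward; lengths in m; the calibration is good to about 2 mm. A picture is of the moment at which its call begins. camera_info takes no time and is no camera call.
- manip.close_job(): hands the job in; it is judged then, once.
Trained networks look in the newest picture that a camera, given by its name, has taken for a name from the list of things; names that differ only in an ending like _2 or _b are one class to them, and where a whole thing is asked for, a point or a joint stands for the part that bears it (a point fixed in the world has none). Each returns a list of dicts, best first, with "confidence" (0 to 1); they miss things now and then, are a little off and sometimes report something else, mostly with a low value. They report only what shows in the picture. A call takes as long as a camera call. They do not tell look-alikes from the thing itself.
- manip.boxes_of(camera, label): "bbox" ([left, top, right, bottom] in pixels, round what is visible of it).
- manip.place_of(camera, label): "pixel" ([column, row] in pixels: a listed point, or the origin of a listed thing).
The state is a dict: "t": time; "q": joint angles; "joint_vel": joint speeds; "tau": joint torques, N m; "tool_pos": TCP position; "tool_rot": TCP orientation; "force": force on the tool from outside, world axes, zero at the start; "ft_torque": the same for the moment, N m; "grip_width": opening from 0.0 (shut) to 1.0 (fully open); "finger_force": force on a finger pad.
Only numpy, scipy, OpenCV 4.12 (cv2) and the standard library are available. Lean on these libraries where they do the work, as an engineer would, in place of code of your own. Each camera call takes 0.05 s, during which the arm holds its last target. There are 200 camera calls.

## Working session

There is one attempt and no reset: what is moved stays moved. The work goes in short steps, Python scripts to look and compute and a tool call to move; the robot and the scene stay as the last step left them, time stands still between calls to the robot, and variables do not carry over. Pictures are saved under pics/ and viewed, at most 10 in all, crops included, and the job is handed in when it is done.

Besides the shell and the picture viewer there is one more tool, called after ">>>" as name(argument=value, ...), one argument or row to a line, values as JSON. carry_out: Moves the arm, as the interface text tells. Its arguments: {"type":"object","properties":{"motion":{"type":"array"},"force":{"type":"number"}},"required":["motion"]}

```bash
ls; mkdir -p pics; cat > h.py <<'E'
import numpy as np, cv2
from cell import manip
def ray(cam,px,z):
    c=manip.camera_info(cam);K=np.array(c["mtx"]);R=np.array(c["R"]);t=np.array(c["t"])
    d=R.T@np.linalg.solve(K,np.array([px[0],px[1],1.]));o=-R.T@t
    return o+d*(z-o[2])/d[2]
def proj(cam,X):
    c=manip.camera_info(cam);p=np.array(c["mtx"])@(np.array(c["R"])@np.array(X)+np.array(c["t"]));return p[:2]/p[2]
def save(cam,name,crop=None,s=1):
    im=manip.read_camera(cam)
    if crop: im=im[crop[1]:crop[3],crop[0]:crop[2]]
    im=cv2.resize(im,None,fx=s,fy=s,interpolation=cv2.INTER_CUBIC)
    cv2.imwrite("pics/"+name,im[:,:,::-1])
E
python3 - <<'E'
from h import *
np.set_printoptions(precision=4,suppress=True)
save("top","t0.png",s=1.5);save("scene","s0.png",s=1.5)
Z=dict(case_top=.092,knob_grip=.110,drawer_front=.053,drawer_floor=.027,matchbox=0,spirit_level=0,level_top=.034,mug=0,jug=0,spice_jar=0,unit=0)
for n,z in Z.items():
  for c in("top","scene"):
    for d in manip.place_of(c,n)[:4]:
      print(n,c,round(d["confidence"],2),np.round(d["pixel"],1),ray(c,d["pixel"],z)[:2])
print({k:np.round(v,3) for k,v in manip.read_state().items()}, manip.hold_point_z)
E
```

```text
pics
case_top top 0.61 [279.5 163.3] [0.7126 0.0117]
case_top scene 0.56 [247.3 178.7] [0.6858 0.0127]
knob_grip top 0.7 [334.  176.1] [ 0.6711 -0.1538]
knob_grip scene 0.6 [246.2 173.3] [0.6904 0.0136]
knob_grip scene 0.46 [288.4 161.9] [ 0.6785 -0.1571]
drawer_front top 0.98 [281.6 244.6] [ 0.4645 -0.0001]
drawer_front top 0.67 [278.3 173.9] [0.6885 0.0136]
drawer_front top 0.61 [212.1 236.1] [0.4859 0.2151]
drawer_front scene 0.74 [302.3 217.7] [ 0.4518 -0.0165]
drawer_floor top 0.68 [281.1 225.2] [0.5277 0.0012]
drawer_floor scene 0.88 [280.5 214.4] [ 0.533  -0.0037]
drawer_floor scene 0.4 [244.2 205.3] [0.6429 0.0556]
matchbox top 0.66 [211.5 234.8] [0.4949 0.2239]
matchbox top 0.6 [211.7 202.9] [0.5992 0.2282]
matchbox top 0.56 [184.5 237.7] [0.4836 0.3104]
matchbox top 0.54 [172.4 260.7] [0.4096 0.3445]
matchbox scene 0.68 [203.6 293.4] [0.4087 0.3336]
matchbox scene 0.64 [192.8 268.2] [0.5021 0.3134]
matchbox scene 0.63 [223.3 255.6] [0.4985 0.2243]
matchbox scene 0.52 [203.  240.7] [0.589  0.2362]
spirit_level top 0.83 [348.3 229.3] [ 0.5226 -0.2174]
spirit_level top 0.28 [3
[... 435 characters left out ...]
 0.49 [178.5 202.5] [0.5981 0.3368]
spice_jar scene 0.64 [164.6 251. ] [0.61  0.343]
spice_jar scene 0.42 [180. 227.] [0.6901 0.259 ]
unit top 0.72 [279.  173.2] [0.7043 0.0095]
unit scene 0.92 [244.2 201.8] [0.6987 0.0175]
{'t': np.float64(1.2), 'q': array([-1.554,  0.381,  1.297, -0.   ,  1.464, -0.215]), 'joint_vel': array([ 0.001, -0.001, -0.001, -0.002,  0.001, -0.001]), 'tau': array([  0.002, -43.779, -22.472,   0.071,   0.031,  -0.   ]), 'tool_pos': array([ 0.126, -0.535,  0.239]), 'tool_rot': array([-3.142,  0.   ,  0.232]), 'force': array([-1.549,  0.349, -0.262]), 'ft_torque': array([ 0.02 , -0.006,  0.012]), 'finger_force': np.float64(0.0), 'grip_width': np.float64(1.001)} -0.0187
```

View pics/t0.png

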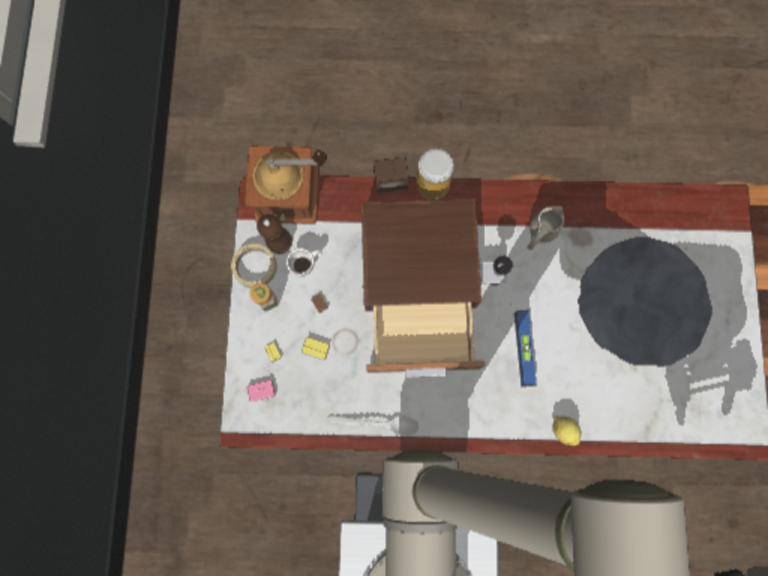

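View pics/s0.png

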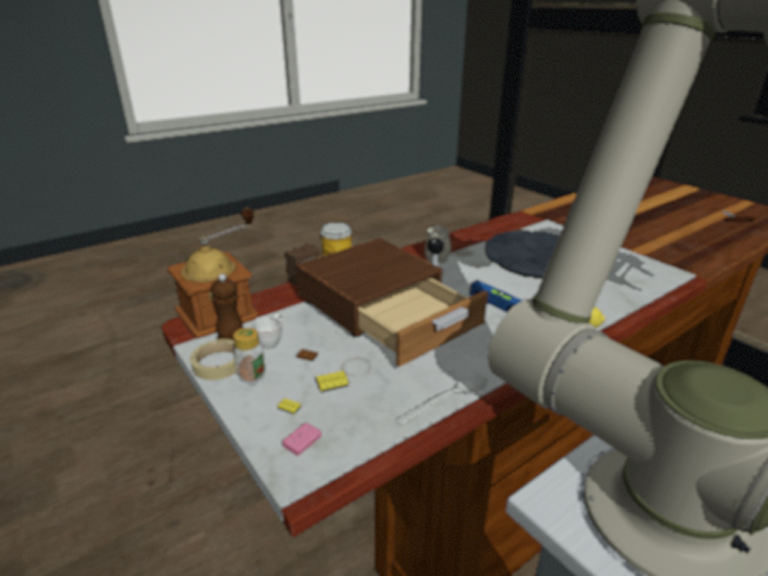

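Top view (x1.5): the matchbox is the larger yellow box at (315,347), with a smaller yellow decoy at (273,351) and brown and pink ones elsewhere. The level is at (526,348), the knob at (503,265), and the open drawer's front runs from (368,368) to (483,365). Next I'll fit the orientations by colour.

```bash
python3 - <<'E'
from h import *
np.set_printoptions(precision=4,suppress=True)
im=manip.read_camera("top");hsv=cv2.cvtColor(im,cv2.COLOR_RGB2HSV)
def fit(lo,hi,z,roi,nm):
    m=cv2.inRange(hsv,np.array(lo),np.array(hi));k=np.zeros_like(m);k[roi[1]:roi[3],roi[0]:roi[2]]=1;m*=k
    v,u=np.nonzero(m)
    P=np.array([ray("top",(a,b),z)[:2] for a,b in zip(u,v)],np.float32)
    r=cv2.minAreaRect(P*1000); print(nm,len(P),r,P.mean(0)); print(cv2.boxPoints(r).round(0).tolist())
fit((22,100,90),(38,255,255),.014,(198,220,222,242),"box")
fit((22,100,90),(38,255,255),.014,(175,225,192,242),"small")
fit((95,80,40),(130,255,255),.030,(335,200,365,262),"level")
# case top board edges, drawer front ; unit yaw
g=cv2.cvtColor(im,cv2.COLOR_RGB2GRAY)
for n,(a,b) in dict(topfront=((245,203),(318,201)),front=((247,247),(321,244))).items():
    print(n,ray("top",a,.09)[:2],ray("top",b,.09)[:2])
fit((0,60,20),(12,255,95),.092,(238,130,325,204),"case")
cv2.imwrite("pics/c1.png",cv2.resize(im[125:265,190:375],None,fx=4,fy=4,interpolation=cv2.INTER_CUBIC)[:,:,::-1])
for p in [(.58,.13,.09),(.58,-.11,.09)]: print(proj("top",p))
E
```

```text
box 158 ((503.6993408203125, 227.50631713867188), (49.956600189208984, 31.64830780029297), 74.71825408935547) [0.5035 0.2273]
[[482.0, 208.0], [512.0, 199.0], [526.0, 247.0], [495.0, 256.0]]
small 67 ((493.2861633300781, 317.5684814453125), (32.000858306884766, 19.691484451293945), 29.483795166015625) [0.4933 0.3175]
[[475.0, 318.0], [484.0, 301.0], [512.0, 317.0], [502.0, 334.0]]
level 315 ((512.0010986328125, -216.71852111816406), (152.25436401367188, 27.995460510253906), 4.80256986618042) [ 0.5104 -0.2166]
[[435.0, -209.0], [437.0, -237.0], [589.0, -224.0], [587.0, -196.0]]
topfront [0.5855 0.1149] [ 0.5968 -0.1077]
front [0.4523 0.1048] [ 0.4662 -0.1162]Traceback (most recent call last):
  File "<stdin>", line 16, in <module>
  File "<stdin>", line 7, in fit
  File "h.py", line 4, in ray
    c=manip.camera_info(cam);K=np.array(c["mtx"]);R=np.array(c["R"]);t=np.array(c["t"])
ValueError: time passes only in moves, steps and waits
```

```bash
sed -i 's/^def ray/C={n:manip.camera_info(n) for n in ("top","scene")}\ndef ray/; s/manip.camera_info(cam)/C[cam]/' h.py
python3 - <<'E'
from h import *
np.set_printoptions(precision=4,suppress=True)
im=manip.read_camera("top");hsv=cv2.cvtColor(im,cv2.COLOR_RGB2HSV)
def fit(lo,hi,z,roi,nm):
    m=cv2.inRange(hsv,np.array(lo),np.array(hi));k=np.zeros_like(m);k[roi[1]:roi[3],roi[0]:roi[2]]=1;m*=k
    m=cv2.morphologyEx(m,cv2.MORPH_OPEN,np.ones((3,3)))
    v,u=np.nonzero(m)
    P=np.array([ray("top",(a,b),z)[:2] for a,b in zip(u,v)],np.float32)
    r=cv2.minAreaRect(P*1000); print(nm,len(P),r,P.mean(0)); print(cv2.boxPoints(r).round(0).tolist())
fit((0,60,20),(14,255,110),.092,(238,128,325,204),"case")
fit((0,0,0),(180,255,45),.122,(326,168,345,186),"knob")
cv2.imwrite("pics/c1.png",cv2.resize(im[125:265,190:375],None,fx=4,fy=4,interpolation=cv2.INTER_CUBIC)[:,:,::-1])
E
```

```text
case 5605 ((707.8713989257812, 5.0258636474609375), (240.39190673828125, 253.8208465576172), 1.3254828453063965) [0.7092 0.0076]
[[585.0, 129.0], [591.0, -125.0], [831.0, -119.0], [825.0, 135.0]]Traceback (most recent call last):
  File "<stdin>", line 11, in <module>
  File "<stdin>", line 9, in fit
cv2.error: OpenCV(4.12.0) /io/opencv/modules/imgproc/src/convhull.cpp:143: error: (-215:Assertion failed) total >= 0 && (depth == CV_32F || depth == CV_32S) in function 'convexHull'
```

```bash
python3 - <<'E'
from h import *
im=manip.read_camera("top")
cv2.imwrite("pics/c1.png",cv2.resize(im[125:265,190:375],None,fx=4,fy=4,interpolation=cv2.INTER_CUBIC)[:,:,::-1])
E
```

```text
(no output)
```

View pics/c1.png

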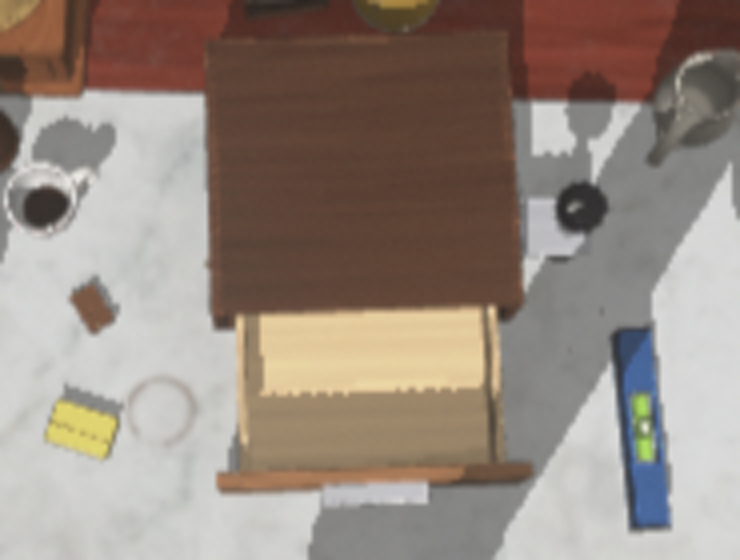

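The crop (offset 190,125, x4) shows the case top corners at (207,40), (505,33), (522,300) and (212,313). The knob is at (581,208), the drawer front's top edge runs (218,483) to (532,472), the matchbox is at (82,428), and the level is at (642,428).

```bash
python3 - <<'E'
from h import *
np.set_printoptions(precision=4,suppress=True)
f=lambda a,b,z:ray("top",((a+2)/4-.5+190,(b+2)/4-.5+125),z)[:2]
c=[f(*p,.092) for p in [(207,40),(505,33),(522,300),(212,313)]]
print(np.array(c),np.mean(c,0),[np.linalg.norm(c[i]-c[i-1]) for i in range(4)])
d=c[3]-c[2]; print("yaw",np.degrees(np.arctan2(-d[0],d[1])));d=c[0]-c[1]; print(np.degrees(np.arctan2(-d[0],d[1])));d=c[0]-c[3]; print(np.degrees(np.arctan2(d[1],d[0])));d=c[1]-c[2]; print(np.degrees(np.arctan2(d[1],d[0])))
print("knob",f(581,208,.122)); print("front",f(218,484,.09),f(532,473,.09))
print("box",f(82,428,.014)); print("level", f(632,330,.034),f(651,527,.034), f(643,428,.034))
E
```

```text
[[ 0.802   0.1318]
 [ 0.8132 -0.1025]
 [ 0.5997 -0.115 ]
 [ 0.5843  0.1209]] [0.6998 0.0088] [np.float64(0.21798253847107116), np.float64(0.23456619803551132), np.float64(0.21383887539367688), np.float64(0.23638875614683566)]
yaw 3.74285400413921
2.735651800575495
2.865613337535505
3.346691476936957
knob [ 0.6654 -0.1555]
front [0.4551 0.1123] [ 0.4686 -0.1222]
box [0.5024 0.2258]
level [ 0.5883 -0.2106] [ 0.4333 -0.2227] [ 0.5103 -0.2179]
```

The rows are not in the units I measure in: shifts go in shares of 250 mm and turns go in shares of 360 degrees. I convert before sending: 185 mm / 250 = 0.74, 148 mm / 250 = 0.592, 30 degrees / 360 = 0.0833.

>>> carry_out(
  motion=[
    [0.072,0.148,0,0,0,0.0167,1],
    [0.144,0.296,0,0,0,0.0333,1],
    [0.216,0.444,0,0,0,0.05,1],
    [0.288,0.592,0,0,0,0.0667,1],
    [0.36,0.74,0,0,0,0.0833,1],
  ],
)

```text
t: 1.77
tool_pos: [0.2167, -0.3484, 0.2387]
tool_rot: [3.141, -0.0, 0.76]
force: [1.0, 0.2, 0.3]
grip_width: 1.0
finger_force: 0.0
```

Scaled: 185 mm / 250 = 0.74, 148 mm / 250 = 0.592, 30 degrees / 360 = 0.0833.

>>> carry_out(
  motion=[
    [0.072,0.148,0,0,0,0.0167,0.8],
    [0.144,0.296,0,0,0,0.0333,0.8],
    [0.216,0.444,0,0,0,0.05,0.8],
    [0.288,0.592,0,0,0,0.0667,0.8],
    [0.36,0.74,0,0,0,0.0833,0.8],
  ],
)

```text
t: 2.18
tool_pos: [0.3066, -0.1634, 0.239]
tool_rot: [3.141, 0.0, 1.283]
force: [0.9, -1.3, 0.1]
grip_width: 0.803
finger_force: 0.0
```

Scaled: 185 mm / 250 = 0.74, 148 mm / 250 = 0.592.

>>> carry_out(
  motion=[
    [0.072,0.148,-0.04,0,0,0,0.8],
    [0.144,0.296,-0.08,0,0,0,0.8],
    [0.216,0.444,-0.12,0,0,0,0.8],
    [0.288,0.592,-0.16,0,0,0,0.8],
    [0.36,0.74,-0.2,0,0,0,0.8],
  ],
)

```text
t: 2.6
tool_pos: [0.3954, 0.0189, 0.1894]
tool_rot: [3.141, 0.0, 1.279]
force: [1.2, -1.6, 0.7]
grip_width: 0.799
finger_force: 0.0
```

>>> carry_out(
  motion=[
    [0.072,0.148,-0.04,0,0,0,0.8],
    [0.144,0.296,-0.08,0,0,0,0.8],
    [0.216,0.444,-0.12,0,0,0,0.8],
    [0.288,0.592,-0.16,0,0,0,0.8],
    [0.36,0.74,-0.2,0,0,0,0.8],
  ],
)

```text
t: 3.02
tool_pos: [0.484, 0.2011, 0.1398]
tool_rot: [3.141, -0.0, 1.28]
force: [0.7, -0.8, -0.1]
grip_width: 0.798
finger_force: 0.0
```

Scaled: -135 mm / 250 = -0.54, -115 mm / 250 = -0.46, 0.5 degrees / 360 = 0.0014.

>>> carry_out(
  motion=[
    [0.068,0.088,-0.02,0,0,0.0014,0.8],
    [0.068,0.088,-0.18,0,0,0.0014,0.8],
    [0.068,0.088,-0.34,0,0,0.0014,0.8],
    [0.068,0.088,-0.46,0,0,0.0014,0.8],
    [0.068,0.088,-0.54,0,0,0.0014,0.8],
  ],
)

```text
t: 3.43
tool_pos: [0.4992, 0.2208, 0.0023]
tool_rot: [-3.138, 0.002, 1.288]
force: [0.4, -0.1, 0.2]
grip_width: 0.803
finger_force: 0.0
```

>>> carry_out(
  motion=[
    [0,0,0,0,0,0,0.8],
    [0,0,0,0,0,0,0.2],
    [0,0,0,0,0,0,0.2],
    [0,0,0,0,0,0,0.2],
    [0,0,0,0,0,0,0.2],
  ],
  force=12,
)

```text
t: 3.85
tool_pos: [0.5008, 0.2209, 0.0061]
tool_rot: [3.14, -0.001, 1.288]
force: [-0.2, -1.4, 0.5]
grip_width: 0.521
finger_force: 0.0
```

>>> carry_out(
  motion=[
    [0.004,0.016,-0.008,0,0,0,0.2],
    [0.004,0.016,-0.008,0,0,0,0.2],
    [0.004,0.016,-0.008,0,0,0,0.2],
    [0.004,0.016,-0.008,0,0,0,0.2],
  ],
)

```text
t: 4.18
tool_pos: [0.5016, 0.225, 0.0035]
tool_rot: [3.141, -0.0, 1.288]
force: [0.5, 1.0, 1.1]
grip_width: 0.387
finger_force: 12.0
```

Scaled: 120 mm / 250 = 0.48, 90 mm / 250 = 0.36.

>>> carry_out(
  motion=[
    [0,0,0.12,0,0,0,0.2],
    [0,0,0.24,0,0,0,0.2],
    [0,0,0.36,0,0,0,0.2],
    [0,0,0.48,0,0,0,0.2],
  ],
)

```text
t: 4.52
tool_pos: [0.5011, 0.2246, 0.1247]
tool_rot: [-3.141, 0.0, 1.288]
force: [0.5, -0.3, -0.4]
grip_width: 0.384
finger_force: 12.0
```

Scaled: -115 mm / 250 = -0.46, -92 mm / 250 = -0.368, -35 degrees / 360 = -0.0972.

>>> carry_out(
  motion=[
    [0.012,-0.092,0,0,0,-0.0194,0.2],
    [0.024,-0.184,0,0,0,-0.0389,0.2],
    [0.036,-0.276,0,0,0,-0.0583,0.2],
    [0.048,-0.368,0,0,0,-0.0778,0.2],
    [0.06,-0.46,0,0,0,-0.0972,0.2],
  ],
)

```text
t: 4.93
tool_pos: [0.5163, 0.1087, 0.1234]
tool_rot: [-3.142, 0.0, 0.671]
force: [-0.2, -0.0, 0.5]
grip_width: 0.385
finger_force: 12.0
```

Scaled: -111 mm / 250 = -0.444, -92 mm / 250 = -0.368, -35 degrees / 360 = -0.0972.

>>> carry_out(
  motion=[
    [0.012,-0.092,0,0,0,-0.0194,0.2],
    [0.024,-0.184,0,0,0,-0.0389,0.2],
    [0.036,-0.276,0,0,0,-0.0583,0.2],
    [0.048,-0.368,0,0,0,-0.0778,0.2],
    [0.056,-0.444,0,0,0,-0.0972,0.2],
  ],
)

```text
t: 5.35
tool_pos: [0.5304, -0.0027, 0.1233]
tool_rot: [3.141, 0.0, 0.059]
force: [0.5, -0.5, -0.8]
grip_width: 0.385
finger_force: 12.0
```

Scaled: -89 mm / 250 = -0.356, -80 mm / 250 = -0.32.

>>> carry_out(
  motion=[
    [0,0,-0.08,0,0,0,0.2],
    [0,0,-0.18,0,0,0,0.2],
    [0,0,-0.26,0,0,0,0.2],
    [0,0,-0.32,0,0,0,0.2],
    [0,0,-0.356,0,0,0,0.2],
  ],
)

```text
t: 5.77
tool_pos: [0.5296, -0.0011, 0.0327]
tool_rot: [-3.141, 0.003, 0.066]
force: [0.2, 0.0, -0.5]
grip_width: 0.385
finger_force: 12.0
```

Scaled: 60 mm / 250 = 0.24, 20 mm / 250 = 0.08.

>>> carry_out(
  motion=[
    [0,0,-0.004,0,0,0,0.7],
    [0,0,-0.004,0,0,0,0.7],
    [0,0,-0.004,0,0,0,0.7],
    [0,0,0.08,0,0,0,0.7],
    [0,0,0.24,0,0,0,0.7],
  ],
)

```text
t: 6.18
tool_pos: [0.5289, -0.0009, 0.0929]
tool_rot: [-3.14, 0.006, 0.066]
force: [-0.4, 0.8, -0.1]
grip_width: 0.697
finger_force: 0.0
```

Scaled: -130 mm / 250 = -0.52, -120 mm / 250 = -0.48.

>>> carry_out(
  motion=[
    [0,0,0.16,0,0,0,0],
    [-0.16,-0.008,0.24,0,0,0,0],
    [-0.32,-0.016,0.24,0,0,0,0],
    [-0.48,-0.024,0.24,0,0,0,0],
    [-0.52,-0.028,0.16,0,0,0,0],
  ],
)

```text
t: 6.6
tool_pos: [0.3972, -0.0077, 0.1375]
tool_rot: [3.139, -0.005, 0.067]
force: [0.9, 0.8, -0.4]
grip_width: 0.343
finger_force: 0.0
```

```bash
python3 - <<'E'
from h import *
save("top","d1.png",crop=(190,125,375,285),s=4)
print(manip.read_state()["tool_pos"])
E
```

```text
[ 0.3958807  -0.00745786  0.13334851]
```

View pics/d1.png

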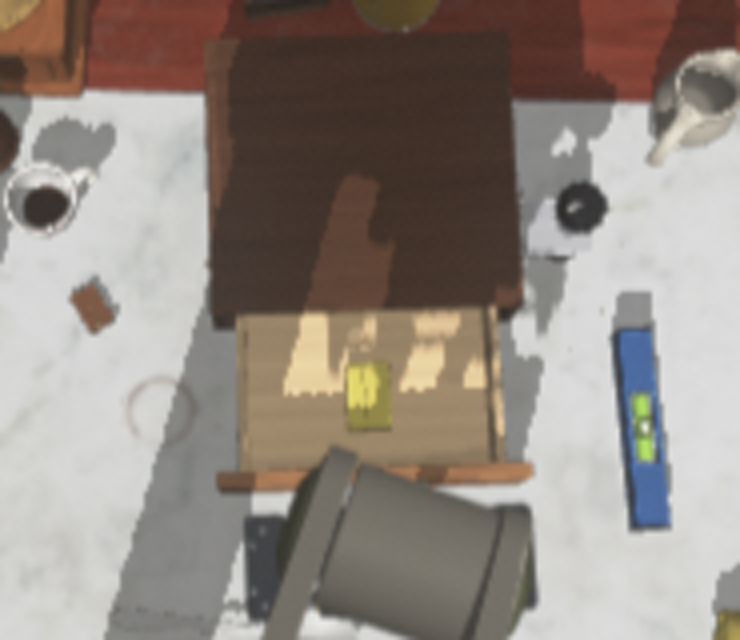

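The matchbox lies in the drawer at crop (368,396). Next I push the drawer shut by its lip.

Scaled: -73 mm / 250 = -0.292, -70 mm / 250 = -0.28.

>>> carry_out(
  motion=[
    [0,0,-0.14,0,0,0,0],
    [0,0,-0.28,0,0,0,0],
    [0.032,0,-0.292,0,0,0,0],
    [0.072,0.004,-0.292,0,0,0,0],
    [0.12,0.008,-0.292,0,0,0,0],
  ],
)

```text
t: 7.07
tool_pos: [0.4322, -0.0063, 0.0624]
tool_rot: [-3.142, -0.0, 0.066]
force: [-0.2, -0.1, -0.1]
grip_width: 0.007
finger_force: 0.0
```

Scaled: 68 mm / 250 = 0.272, 54 mm / 250 = 0.216.

>>> carry_out(
  motion=[
    [0.048,0.004,0,0,0,0,0],
    [0.104,0.008,0,0,0,0,0],
    [0.16,0.008,0,0,0,0,0],
    [0.216,0.012,0,0,0,0,0],
    [0.272,0.016,0,0,0,0,0],
  ],
)

```text
t: 7.48
tool_pos: [0.5005, -0.0022, 0.0631]
tool_rot: [3.141, -0.001, 0.066]
force: [-2.1, -1.8, 0.0]
grip_width: 0.009
finger_force: 0.8
```

Scaled: 46 mm / 250 = 0.184, 40 mm / 250 = 0.16.

>>> carry_out(
  motion=[
    [0.048,0.004,0,0,0,0,0],
    [0.088,0.004,0,0,0,0,0],
    [0.128,0.008,0,0,0,0,0],
    [0.16,0.008,0,0,0,0,0],
    [0.184,0.012,0,0,0,0,0],
  ],
)

```text
t: 7.9
tool_pos: [0.5463, 0.0008, 0.0627]
tool_rot: [3.141, -0.002, 0.066]
force: [-0.8, 0.2, 0.6]
grip_width: 0.005
finger_force: 0.6
```

Scaled: 10 mm / 250 = 0.04, 8 mm / 250 = 0.032.

>>> carry_out(
  motion=[
    [0.012,0,0,0,0,0,0],
    [0.024,0,0,0,0,0,0],
    [0.032,0,0,0,0,0,0],
    [0.04,0.004,0,0,0,0,0],
    [0.04,0.004,0,0,0,0,0],
  ],
)

```text
t: 8.32
tool_pos: [0.5536, 0.0013, 0.0614]
tool_rot: [3.141, 0.003, 0.066]
force: [-5.6, -4.0, 3.7]
grip_width: 0.007
finger_force: 2.9
```

Scaled: 5 mm / 250 = 0.02, 4 mm / 250 = 0.016.

>>> carry_out(
  motion=[
    [0.008,0,0,0,0,0,0],
    [0.016,0,0,0,0,0,0],
    [0.02,0,0,0,0,0,0],
    [0.02,0,0,0,0,0,0],
  ],
)

```text
t: 8.65
tool_pos: [0.5537, 0.0014, 0.0614]
tool_rot: [-3.141, 0.014, 0.066]
force: [-28.3, -6.6, 19.2]
grip_width: 0.006
finger_force: 14.7
```

Scaled: -120 mm / 250 = -0.48, -80 mm / 250 = -0.32.

>>> carry_out(
  motion=[
    [-0.08,0,0,0,0,0,0],
    [-0.22,-0.02,0.02,0,0,0,0.3],
    [-0.24,-0.16,0.1,0,0,0,0.6],
    [-0.22,-0.32,0.18,0,0,0,0.7],
    [-0.2,-0.48,0.2,0,0,0,0.7],
  ],
)

```text
t: 9.07
tool_pos: [0.5093, -0.117, 0.1137]
tool_rot: [3.14, -0.003, 0.068]
force: [0.5, 0.2, -0.2]
grip_width: 0.282
finger_force: 0.0
```

Scaled: -98 mm / 250 = -0.392, -80 mm / 250 = -0.32, 0.7 degrees / 360 = 0.0019.

>>> carry_out(
  motion=[
    [0,-0.16,0,0,0,0.0019,0.7],
    [0,-0.32,0,0,0,0.0019,0.7],
    [0,-0.392,0,0,0,0.0019,0.7],
    [0,-0.392,-0.02,0,0,0.0019,0.7],
  ],
)

```text
t: 9.4
tool_pos: [0.5095, -0.2183, 0.1066]
tool_rot: [3.139, -0.002, 0.074]
force: [-0.5, -0.3, -0.5]
grip_width: 0.584
finger_force: 0.0
```

```bash
python3 - <<'E'
from h import *
save("top","d2.png",crop=(230,125,375,265),s=4)
s=manip.read_state();print(s["tool_pos"],s["tool_rot"],s["grip_width"])
print(ray("top",manip.place_of("top","drawer_front")[0]["pixel"],.053))
E
```

```text
[ 0.5087823  -0.21555565  0.1050733 ] [-3.14117593e+00  3.57645041e-04  7.51422854e-02] 0.6346704449859019
[0.58224909 0.01505877 0.053     ]
```

View pics/d2.png

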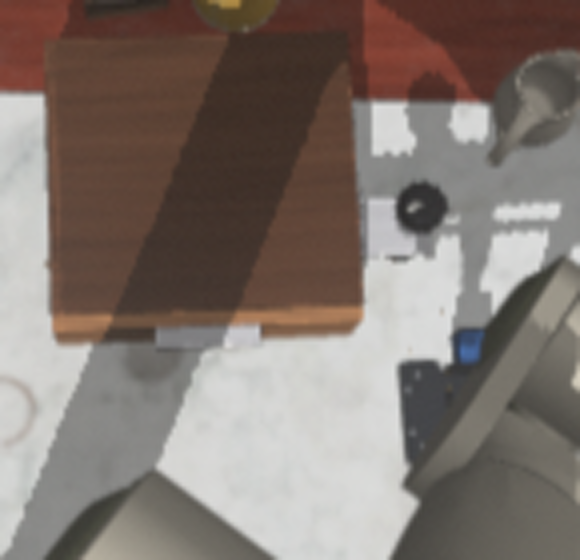

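The drawer front now sits flush under the case top. Next I grasp the level.

Scaled: -98 mm / 250 = -0.392, -85 mm / 250 = -0.34, 0.3 degrees / 360 = 0.0008.

>>> carry_out(
  motion=[
    [0,-0.004,-0.14,0,0,0.0008,0.75],
    [0,-0.004,-0.26,0,0,0.0008,0.75],
    [0,-0.004,-0.34,0,0,0.0008,0.75],
    [0,-0.004,-0.392,0,0,0.0008,0.5],
    [0,-0.004,-0.392,0,0,0.0008,0.1],
  ],
  force=25,
)

```text
t: 9.92
tool_pos: [0.5081, -0.2126, 0.0057]
tool_rot: [-3.138, 0.004, 0.085]
force: [-0.6, 0.7, 0.3]
grip_width: 0.624
finger_force: 0.0
```

>>> carry_out(
  motion=[
    [0,0,0,0,0,0,0.1],
    [0,0,0,0,0,0,0.1],
    [0,0,0,0,0,0,0.1],
    [0,0,0,0,0,0,0.1],
    [0,0,0,0,0,0,0.1],
  ],
)

```text
t: 10.33
tool_pos: [0.5099, -0.2157, 0.0092]
tool_rot: [3.14, -0.002, 0.083]
force: [0.3, -1.2, 6.0]
grip_width: 0.291
finger_force: 25.0
```

Scaled: 160 mm / 250 = 0.64, 150 mm / 250 = 0.6, 14 degrees / 360 = 0.0389.

>>> carry_out(
  motion=[
    [0,0,0.12,0,0,0,0.1],
    [0,0,0.28,0,0,0,0.1],
    [0,0,0.44,0,0,0,0.1],
    [0.02,0.04,0.6,0,0,0.0194,0.1],
    [0.06,0.12,0.64,0,0,0.0389,0.1],
  ],
)

```text
t: 10.75
tool_pos: [0.5253, -0.187, 0.1743]
tool_rot: [3.134, -0.006, 0.331]
force: [1.7, -0.0, -2.2]
grip_width: 0.294
finger_force: 25.0
```

Scaled: 125 mm / 250 = 0.5, 110 mm / 250 = 0.44, 35 degrees / 360 = 0.0972.

>>> carry_out(
  motion=[
    [0.088,0.1,0,0,0,0.0194,0.1],
    [0.176,0.2,0,0,0,0.0389,0.1],
    [0.264,0.3,0,0,0,0.0583,0.1],
    [0.352,0.4,0,0,0,0.0778,0.1],
    [0.44,0.5,0,0,0,0.0972,0.1],
  ],
)

```text
t: 11.17
tool_pos: [0.6347, -0.0585, 0.1679]
tool_rot: [-3.141, 0.0, 0.945]
force: [0.9, -0.9, -2.0]
grip_width: 0.29
finger_force: 25.0
```

Scaled: 71 mm / 250 = 0.284, 65 mm / 250 = 0.26, 35 degrees / 360 = 0.0972.

>>> carry_out(
  motion=[
    [0.052,0.056,0,0,0,0.0194,0.1],
    [0.104,0.112,0,0,0,0.0389,0.1],
    [0.156,0.168,0,0,0,0.0583,0.1],
    [0.208,0.224,0,0,0,0.0778,0.1],
    [0.26,0.284,0,0,0,0.0972,0.1],
  ],
)

```text
t: 11.58
tool_pos: [0.6993, 0.0117, 0.1677]
tool_rot: [-3.14, -0.0, 1.555]
force: [-0.3, -0.5, -2.7]
grip_width: 0.296
finger_force: 25.0
```

Scaled: -10 mm / 250 = -0.04, -5 mm / 250 = -0.02, 4.5 degrees / 360 = 0.0125.

>>> carry_out(
  motion=[
    [0,0,-0.02,0,0,0.0125,0.1],
    [0,0,-0.04,0,0,0.0125,0.1],
    [0,0,-0.04,0,0,0.0125,0.1],
  ],
)

```text
t: 11.83
tool_pos: [0.6984, 0.011, 0.1564]
tool_rot: [-3.138, -0.001, 1.626]
force: [-0.3, -1.0, -1.7]
grip_width: 0.294
finger_force: 25.0
```

Scaled: -53 mm / 250 = -0.212, -52 mm / 250 = -0.208.

>>> carry_out(
  motion=[
    [0.004,-0.004,-0.08,0,0,0,0.1],
    [0.004,-0.004,-0.152,0,0,0,0.1],
    [0.004,-0.004,-0.192,0,0,0,0.1],
    [0.004,-0.004,-0.208,0,0,0,0.1],
    [0.004,-0.004,-0.212,0,0,0,0.1],
  ],
)

```text
t: 12.25
tool_pos: [0.6999, 0.0095, 0.1046]
tool_rot: [-3.14, -0.0, 1.626]
force: [-0.2, -1.1, -1.5]
grip_width: 0.292
finger_force: 25.0
```

Scaled: -3 mm / 250 = -0.012, -2 mm / 250 = -0.008.

>>> carry_out(
  motion=[
    [0,0,-0.004,0,0,0,0.1],
    [0,0,-0.008,0,0,0,0.1],
    [0,0,-0.012,0,0,0,0.1],
  ],
)

```text
t: 12.5
tool_pos: [0.7005, 0.0098, 0.103]
tool_rot: [3.14, 0.0, 1.628]
force: [0.5, 0.3, -2.5]
grip_width: 0.296
finger_force: 25.0
```

Scaled: -2 mm / 250 = -0.008, -1 mm / 250 = -0.004.

>>> carry_out(
  motion=[
    [0,0,-0.004,0,0,0,0.1],
    [0,0,-0.008,0,0,0,0.1],
    [0,0,-0.008,0,0,0,0.1],
  ],
)

```text
t: 12.75
tool_pos: [0.7005, 0.0098, 0.1008]
tool_rot: [3.14, 0.0, 1.628]
force: [-1.0, -1.0, 2.1]
grip_width: 0.293
finger_force: 25.0
```

Scaled: 40 mm / 250 = 0.16, 10 mm / 250 = 0.04.

>>> carry_out(
  motion=[
    [0,0,0,0,0,0,0.7],
    [0,0,0,0,0,0,0.7],
    [0,0,0,0,0,0,0.7],
    [0,0,0.04,0,0,0,0.7],
    [0,0,0.16,0,0,0,0.7],
  ],
)

```text
t: 13.17
tool_pos: [0.6985, 0.0101, 0.1366]
tool_rot: [-3.133, -0.002, 1.628]
force: [0.1, 0.7, -0.3]
grip_width: 0.642
finger_force: 0.0
```

Scaled: -164 mm / 250 = -0.656, -130 mm / 250 = -0.52.

>>> carry_out(
  motion=[
    [0,-0.04,0.12,0,0,0,0.7],
    [-0.04,-0.2,0.14,0,0,0,0.7],
    [-0.08,-0.36,0.14,0,0,0,0.7],
    [-0.12,-0.52,0.14,0,0,0,0.7],
    [-0.132,-0.656,0.14,0,0,0,0.7],
  ],
)

```text
t: 13.58
tool_pos: [0.6661, -0.1564, 0.1764]
tool_rot: [3.141, 0.001, 1.628]
force: [0.3, 0.2, 0.1]
grip_width: 0.703
finger_force: 0.0
```

```bash
python3 - <<'E'
from h import *
s=manip.read_state();print(s["tool_pos"],s["tool_rot"],s["grip_width"])
for c in("top","scene"):
  im=manip.read_camera(c)
  for n,z in (("knob_grip",.11),("level_top",.126)):
    for d in manip.place_of(c,n)[:2]: print(c,n,round(d["confidence"],2),np.round(d["pixel"],1),ray(c,d["pixel"],z)[:2].round(4))
  p=proj(c,(.70,.009,.126)).astype(int);print(p)
  cr=im[p[1]-35:p[1]+35,p[0]-45:p[0]+65]
  cv2.imwrite(f"pics/b_{c}.png",cv2.resize(cr,None,fx=7,fy=7,interpolation=cv2.INTER_NEAREST)[:,:,::-1])
a=[cv2.imread(f"pics/b_{c}.png")[:300 if c=="top" else 490] for c in("top","scene")]
cv2.imwrite("pics/b0.png",cv2.resize(np.vstack(a),None,fx=.74,fy=.74,interpolation=cv2.INTER_AREA)); 
E
```

```text
[ 0.66612179 -0.15638068  0.17643923] [3.14085049e+00 7.75165930e-04 1.62755753e+00] 0.7033747463567639
top level_top 0.62 [279.5 165.1] [0.6975 0.0128]
[280 164]
scene knob_grip 0.55 [289.  162.6] [ 0.6728 -0.1549]
scene level_top 0.76 [244.5 168.5] [0.6956 0.0165]
scene level_top 0.5 [290.1 161. ] [ 0.6541 -0.1425]
[245 167]
```

View pics/b0.png

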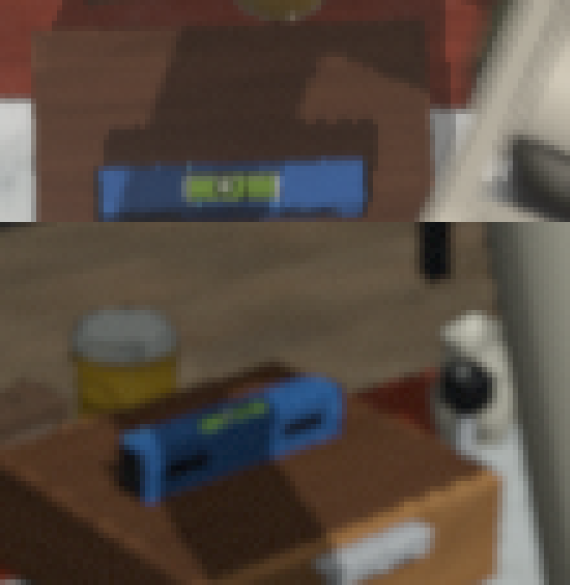

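>>> carry_out(
  motion=[
    [0.016,0,-0.12,0,0,0,0.75],
    [0.016,0,-0.22,0,0,0,0.75],
    [0.016,0,-0.288,0,0,0,0.75],
    [0.016,0,-0.316,0,0,0,0.75],
    [0.016,0,-0.32,0,0,0,0.3],
  ],
  force=12,
)

```text
t: 14.3
tool_pos: [0.671, -0.1526, 0.0938]
tool_rot: [-3.139, -0.001, 1.63]
force: [-0.7, -0.3, 0.3]
grip_width: 0.695
finger_force: 0.0
```

>>> carry_out(
  motion=[
    [0,0,0,0,0,0,0.3],
    [0,0,0,0,0,0,0.3],
    [0,0,0,0,0,0,0.3],
    [0,0,0,0,0,0,0.3],
    [0,0,0,0,0,0,0.3],
  ],
)

```text
t: 14.72
tool_pos: [0.6704, -0.1542, 0.0963]
tool_rot: [-3.14, 0.0, 1.628]
force: [-5.4, 0.4, 5.4]
grip_width: 0.401
finger_force: 12.0
```

```bash
cat > b.py <<'E'
from h import *
from scipy.ndimage import map_coordinates as mc
def meas(n=6,c=(.7,.0095),yaw=93.3):
    y=np.radians(yaw);u=np.array([np.cos(y),np.sin(y)])
    s=np.arange(-90,90.1,1)
    im=np.mean([manip.read_camera("top").astype(float) for _ in range(n)],0)
    out=[]
    for off in(-3,0,3):
        w=np.array([-u[1],u[0]])
        P=np.array([proj("top",(*(np.array(c)+u*a/1e3+w*off/1e3),.126)) for a in s])
        out.append([mc(im[:,:,k],[P[:,1],P[:,0]],order=1) for k in range(3)])
    return s,np.mean(out,0),im
if __name__=="__main__":
    s,p,im=meas()
    for i in range(0,181,4) :
        if abs(s[i])<=44: print(int(s[i]),p[:,i].round(0))
E
python3 b.py
```

```text
-42 [ 64.  96. 148.]
-38 [ 64.  96. 148.]
-34 [ 64.  96. 149.]
-30 [ 61.  92. 143.]
-26 [ 64.  83. 116.]
-22 [122. 129. 118.]
-18 [107. 129.  72.]
-14 [105. 129.  66.]
-10 [105. 129.  66.]
-6 [ 96. 117.  61.]
-2 [ 97. 118.  61.]
2 [104. 127.  66.]
6 [103. 117.  80.]
10 [118. 125. 104.]
14 [100. 108.  86.]
18 [ 89. 108.  62.]
22 [103. 128.  65.]
26 [106. 130.  70.]
30 [103. 115.  99.]
34 [ 69.  83. 104.]
38 [50. 67. 97.]
42 [50. 67. 97.]
```

```bash
python3 - <<'E'
from b import *
s,p,im=meas(4)
for i in range(90-30,90+40,1): print(int(s[i]),p[:,i].round(0)[[0,2]].astype(int),end="; ")
cv2.imwrite("pics/b1.png",cv2.resize(im.astype(np.uint8)[155:175,250:310],None,fx=13,fy=13,interpolation=cv2.INTER_NEAREST)[:,:,::-1])
E
```

```text
-30 [ 62 143]; -29 [ 61 139]; -28 [ 61 134]; -27 [ 63 125]; -26 [ 64 116]; -25 [ 71 110]; -24 [ 90 114]; -23 [108 118]; -22 [122 118]; -21 [117 104]; -20 [113  89]; -19 [109  77]; -18 [107  72]; -17 [105  67]; -16 [104  64]; -15 [104  65]; -14 [105  66]; -13 [105  66]; -12 [105  66]; -11 [105  66]; -10 [105  66]; -9 [104  66]; -8 [103  65]; -7 [102  64]; -6 [96 61]; -5 [89 57]; -4 [85 55]; -3 [91 58]; -2 [97 61]; -1 [102  64]; 0 [103  64]; 1 [104  65]; 2 [104  65]; 3 [101  67]; 4 [98 68]; 5 [97 70]; 6 [103  80]; 7 [109  89]; 8 [114  98]; 9 [116 101]; 10 [118 104]; 11 [119 106]; 12 [113  99]; 13 [107  93]; 14 [100  86]; 15 [94 77]; 16 [88 69]; 17 [83 61]; 18 [89 62]; 19 [96 63]; 20 [102  64]; 21 [102  65]; 22 [103  65]; 23 [104  66]; 24 [105  67]; 25 [106  68]; 26 [106  70]; 27 [107  77]; 28 [108  85]; 29 [109  92]; 30 [103  99]; 31 [ 97 105]; 32 [ 91 111]; 33 [ 80 108]; 34 [ 69 104]; 35 [ 58 100]; 36 [55 99]; 37 [52 98]; 38 [50 97]; 39 [50 97];
```

View pics/b1.png

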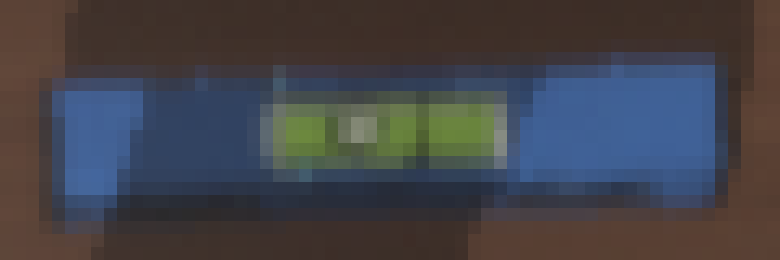

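Scaled: -35 degrees / 360 = -0.0972.

>>> carry_out(
  motion=[
    [0,0,0,0,0,-0.0194,0.3],
    [0,0,0,0,0,-0.0389,0.3],
    [0,0,0,0,0,-0.0583,0.3],
    [0,0,0,0,0,-0.0778,0.3],
    [0,0,0,0,0,-0.0972,0.3],
  ],
)

```text
t: 15.63
tool_pos: [0.6721, -0.1547, 0.0963]
tool_rot: [3.138, -0.001, 1.011]
force: [4.3, -1.9, -0.1]
grip_width: 0.4
finger_force: 12.0
```

Scaled: -35 degrees / 360 = -0.0972.

>>> carry_out(
  motion=[
    [0,0,0,0,0,-0.0194,0.3],
    [0,0,0,0,0,-0.0389,0.3],
    [0,0,0,0,0,-0.0583,0.3],
    [0,0,0,0,0,-0.0778,0.3],
    [0,0,0,0,0,-0.0972,0.3],
  ],
)

```text
t: 16.05
tool_pos: [0.6733, -0.1561, 0.0963]
tool_rot: [3.135, -0.005, 0.4]
force: [10.1, -8.9, -4.0]
grip_width: 0.4
finger_force: 12.0
```

Scaled: -25 degrees / 360 = -0.0694.

>>> carry_out(
  motion=[
    [0,0,0,0,0,-0.0194,0.3],
    [0,0,0,0,0,-0.0389,0.3],
    [0,0,0,0,0,-0.0583,0.3],
    [0,0,0,0,0,-0.0694,0.3],
    [0,0,0,0,0,-0.0694,0.3],
  ],
)

```text
t: 16.47
tool_pos: [0.6734, -0.1573, 0.0963]
tool_rot: [3.136, -0.008, -0.035]
force: [10.5, -12.4, -3.9]
grip_width: 0.402
finger_force: 12.0
```

>>> carry_out(
  motion=[
    [0,0,0,0,0,0,0.3],
    [0,0,0,0,0,0,0.3],
    [0,0,0,0,0,0,0.3],
    [0,0,0,0,0,0,0.3],
    [0,0,0,0,0,0,0.3],
  ],
)

```text
t: 16.88
tool_pos: [0.6733, -0.1574, 0.0963]
tool_rot: [3.136, -0.007, -0.032]
force: [9.0, -12.3, -3.8]
grip_width: 0.4
finger_force: 12.0
```

>>> carry_out(
  motion=[
    [0,0,0,0,0,0,0.3],
    [0,0,0,0,0,0,0.3],
    [0,0,0,0,0,0,0.3],
    [0,0,0,0,0,0,0.3],
    [0,0,0,0,0,0,0.3],
  ],
)

```text
t: 17.3
tool_pos: [0.6734, -0.1574, 0.0963]
tool_rot: [3.136, -0.007, -0.032]
force: [8.8, -12.2, -4.9]
grip_width: 0.402
finger_force: 12.0
```

>>> carry_out(
  motion=[
    [0,0,0,0,0,0,0.3],
    [0,0,0,0,0,0,0.3],
    [0,0,0,0,0,0,0.3],
    [0,0,0,0,0,0,0.3],
    [0,0,0,0,0,0,0.3],
  ],
)

```text
t: 17.72
tool_pos: [0.6733, -0.1573, 0.0963]
tool_rot: [3.136, -0.007, -0.031]
force: [8.6, -10.8, -4.3]
grip_width: 0.399
finger_force: 12.0
```

>>> carry_out(
  motion=[
    [0,0,0,0,0,0,0.3],
    [0,0,0,0,0,0,0.3],
    [0,0,0,0,0,0,0.3],
    [0,0,0,0,0,0,0.3],
    [0,0,0,0,0,0,0.3],
  ],
)

```text
t: 18.13
tool_pos: [0.6733, -0.1573, 0.0963]
tool_rot: [3.136, -0.007, -0.031]
force: [9.5, -12.5, -3.9]
grip_width: 0.397
finger_force: 12.0
```

```bash
python3 - <<'E'
from b import *
s,p,im=meas(6)
for i in range(90-30,90+40,1): print(int(s[i]),p[:,i].round(0)[[0,2]].astype(int),end="; ")
cv2.imwrite("pics/b2.png",cv2.resize(im.astype(np.uint8)[155:175,250:310],None,fx=13,fy=13,interpolation=cv2.INTER_NEAREST)[:,:,::-1])
E
```

```text
-30 [ 60 136]; -29 [ 57 129]; -28 [ 56 123]; -27 [ 59 118]; -26 [ 61 112]; -25 [ 67 109]; -24 [ 83 111]; -23 [ 99 112]; -22 [110 110]; -21 [110  98]; -20 [109  85]; -19 [108  75]; -18 [106  71]; -17 [105  66]; -16 [104  63]; -15 [104  63]; -14 [104  63]; -13 [104  63]; -12 [105  65]; -11 [105  66]; -10 [106  66]; -9 [105  66]; -8 [104  65]; -7 [102  64]; -6 [93 60]; -5 [85 56]; -4 [79 54]; -3 [81 56]; -2 [84 59]; -1 [86 63]; 0 [93 72]; 1 [99 80]; 2 [105  89]; 3 [110  94]; 4 [115 100]; 5 [119 104]; 6 [113  98]; 7 [107  92]; 8 [101  85]; 9 [93 76]; 10 [85 66]; 11 [78 58]; 12 [81 57]; 13 [84 56]; 14 [87 56]; 15 [93 60]; 16 [98 63]; 17 [103  66]; 18 [104  66]; 19 [105  67]; 20 [105  67]; 21 [105  67]; 22 [105  66]; 23 [105  66]; 24 [105  67]; 25 [105  67]; 26 [105  68]; 27 [105  73]; 28 [106  79]; 29 [105  84]; 30 [100  91]; 31 [95 98]; 32 [ 90 105]; 33 [ 79 103]; 34 [ 68 101]; 35 [57 99]; 36 [54 98]; 37 [52 98]; 38 [50 97]; 39 [50 97];
```

View pics/b2.png

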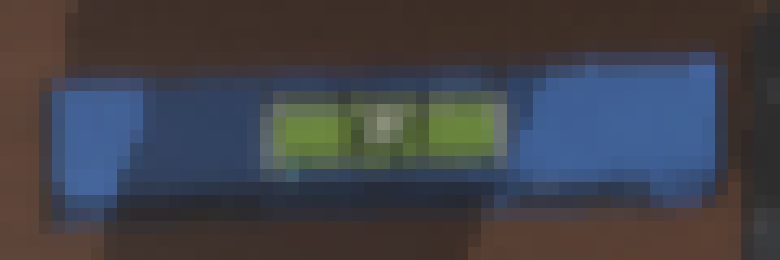

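Scaled: 65 mm / 250 = 0.26, 30 mm / 250 = 0.12.

>>> carry_out(
  motion=[
    [0,-0.008,0,0,0,0,0.6],
    [0,-0.008,0,0,0,0,0.6],
    [0,-0.008,0,0,0,0,0.6],
    [0,-0.008,0.12,0,0,0,0.6],
    [0,-0.008,0.26,0,0,0,0.6],
  ],
)

```text
t: 18.85
tool_pos: [0.67, -0.1553, 0.1584]
tool_rot: [-3.139, 0.006, -0.03]
force: [0.6, 0.3, 1.4]
grip_width: 0.598
finger_force: 0.0
```

Scaled: -60 mm / 250 = -0.24, -30 mm / 250 = -0.12.

>>> carry_out(
  motion=[
    [-0.12,-0.02,0.08,0,0,0,0],
    [-0.24,-0.04,0.08,0,0,0,0],
    [-0.24,-0.04,0.08,0,0,0,0],
    [-0.24,-0.04,0.08,0,0,0,0],
    [-0.24,-0.04,0.08,0,0,0,0],
  ],
)

```text
t: 19.27
tool_pos: [0.6116, -0.1659, 0.1802]
tool_rot: [-3.142, -0.0, -0.03]
force: [0.2, 0.2, 0.8]
grip_width: 0.245
finger_force: 0.0
```

>>> carry_out(
  motion=[
    [0,0,0,0,0,0,0],
    [0,0,0,0,0,0,0],
    [0,0,0,0,0,0,0],
    [0,0,0,0,0,0,0],
    [0,0,0,0,0,0,0],
  ],
)

```text
t: 19.68
tool_pos: [0.6114, -0.166, 0.1798]
tool_rot: [-3.141, 0.0, -0.03]
force: [-0.6, 0.2, -0.6]
grip_width: 0.007
finger_force: 0.0
```

>>> carry_out(
  motion=[
    [0,0,0,0,0,0,0],
    [0,0,0,0,0,0,0],
    [0,0,0,0,0,0,0],
    [0,0,0,0,0,0,0],
    [0,0,0,0,0,0,0],
  ],
)

```text
t: 20.1
tool_pos: [0.6112, -0.1661, 0.1801]
tool_rot: [3.142, -0.0, -0.03]
force: [0.6, 0.1, 0.5]
grip_width: 0.009
finger_force: 0.0
```

>>> carry_out(
  motion=[
    [0,0,0,0,0,0,0],
    [0,0,0,0,0,0,0],
    [0,0,0,0,0,0,0],
    [0,0,0,0,0,0,0],
    [0,0,0,0,0,0,0],
  ],
)

```text
t: 20.52
tool_pos: [0.6112, -0.1661, 0.18]
tool_rot: [3.142, -0.0, -0.03]
force: [-0.6, 0.1, -0.2]
grip_width: 0.006
finger_force: 0.0
```

```bash
python3 - <<'E'
from b import *
from scipy.optimize import least_squares
from scipy.ndimage import gaussian_filter1d as gf
s,p,im=meas(6)
st=manip.read_state();print(st["t"],st["tool_pos"])
for i in range(90-10,90+22,1): print(int(s[i]),p[:,i].round(0)[[0,2]].astype(int),end="; ")
# model: base + two lines 17mm apart + bubble (bright, dark rim)
f=np.arange(-12,21,1.);k=[np.where(s==a)[0][0] for a in f]; y=p[0,k]
x=np.arange(-30,40,.1)
def mod(q):
    c,b,base,ld,bd,rim,sg=q
    g=lambda m,w:1/(1+np.exp(-(w/2-abs(x-m))/.1))
    m=base-ld*(g(c-8.5,1.2)+g(c+8.5,1.2))+bd*g(b,9)-rim*(g(b,15)-g(b,9))
    return np.interp(f,x,gf(m,sg/.1))
r=least_squares(lambda q:mod(q)-y,[4.4,4.6,105,40,20,10,1.5],bounds=([0,-5,80,0,0,-20,.5],[9,14,130,150,100,60,4]));print("\nfit",r.x.round(2),r.cost)
E
```

```text
20.8167 [ 0.61120705 -0.16610316  0.18002345]
-10 [107  67]; -9 [106  67]; -8 [105  66]; -7 [102  65]; -6 [94 61]; -5 [86 57]; -4 [80 54]; -3 [82 57]; -2 [84 59]; -1 [87 63]; 0 [93 72]; 1 [100  81]; 2 [106  90]; 3 [111  95]; 4 [116 101]; 5 [120 105]; 6 [114  99]; 7 [108  92]; 8 [102  86]; 9 [94 77]; 10 [86 67]; 11 [78 58]; 12 [81 58]; 13 [85 57]; 14 [88 57]; 15 [94 60]; 16 [99 63]; 17 [104  66]; 18 [105  67]; 19 [105  67]; 20 [106  67]; 21 [106  67]; 
fit [  4.37   4.57 106.85  60.18  13.    43.33   2.4 ] 42.749445793271654
```

The fit puts the bubble 0.2 mm off the centre between the lines, with the hand off the knob and the bubble settled. Now I press on the level.

Scaled: 179 mm / 250 = 0.716, 144 mm / 250 = 0.576, 5 degrees / 360 = 0.0139.

>>> carry_out(
  motion=[
    [0.072,0.144,0,0,0,0.0028,0],
    [0.144,0.288,0,0,0,0.0056,0],
    [0.216,0.432,0,0,0,0.0083,0],
    [0.288,0.576,0,0,0,0.0111,0],
    [0.356,0.716,0,0,0,0.0139,0],
  ],
)

```text
t: 21.23
tool_pos: [0.7008, 0.0149, 0.1801]
tool_rot: [-3.142, -0.0, 0.058]
force: [-0.1, 0.1, 1.0]
grip_width: 0.003
finger_force: 0.0
```

Scaled: -48 mm / 250 = -0.192, -46 mm / 250 = -0.184.

>>> carry_out(
  motion=[
    [0,0,-0.06,0,0,0,0],
    [0,0,-0.12,0,0,0,0],
    [0,0,-0.16,0,0,0,0],
    [0,0,-0.184,0,0,0,0],
    [0,0,-0.192,0,0,0,0],
  ],
)

```text
t: 21.65
tool_pos: [0.6999, 0.0125, 0.131]
tool_rot: [-3.141, 0.002, 0.057]
force: [-0.6, -0.1, 0.5]
grip_width: 0.0
finger_force: 0.0
```

Scaled: -3 mm / 250 = -0.012, -2 mm / 250 = -0.008.

>>> carry_out(
  motion=[
    [0,0,-0.004,0,0,0,0],
    [0,0,-0.008,0,0,0,0],
    [0,0,-0.012,0,0,0,0],
    [0,0,-0.012,0,0,0,0],
  ],
)

```text
t: 21.98
tool_pos: [0.7003, 0.0126, 0.1295]
tool_rot: [3.141, -0.001, 0.057]
force: [-0.2, -0.4, 0.1]
grip_width: 0.004
finger_force: 0.0
```

Scaled: -3 mm / 250 = -0.012, -2 mm / 250 = -0.008.

>>> carry_out(
  motion=[
    [0,0.004,-0.004,0,0,0,0],
    [0,0.004,-0.008,0,0,0,0],
    [0,0.004,-0.012,0,0,0,0],
    [0,0.004,-0.012,0,0,0,0],
  ],
)

```text
t: 22.32
tool_pos: [0.7003, 0.014, 0.1264]
tool_rot: [3.142, -0.001, 0.057]
force: [-1.5, 0.6, 1.3]
grip_width: 0.007
finger_force: 1.4
```

Scaled: -1 mm / 250 = -0.004, -0.5 mm / 250 = -0.002.

>>> carry_out(
  motion=[
    [0,0,-0.002,0,0,0,0],
    [0,0,-0.004,0,0,0,0],
    [0,0,-0.004,0,0,0,0],
    [0,0,-0.004,0,0,0,0],
  ],
)

```text
t: 22.65
tool_pos: [0.7003, 0.014, 0.1264]
tool_rot: [3.141, -0.001, 0.057]
force: [-3.5, 0.7, 7.8]
grip_width: 0.004
finger_force: 4.0
```

Scaled: -0.2 mm / 250 = -0.0008.

>>> carry_out(
  motion=[
    [0,0,-0.0008,0,0,0,0],
    [0,0,-0.0008,0,0,0,0],
    [0,0,-0.0008,0,0,0,0],
    [0,0,-0.0008,0,0,0,0],
    [0,0,-0.0008,0,0,0,0],
  ],
)

```text
t: 23.07
tool_pos: [0.7003, 0.014, 0.1264]
tool_rot: [3.141, -0.002, 0.057]
force: [-3.5, 0.7, 9.0]
grip_width: 0.005
finger_force: 4.5
```

>>> carry_out(
  motion=[
    [0,0,0,0,0,0,0],
    [0,0,0,0,0,0,0],
    [0,0,0,0,0,0,0],
    [0,0,0,0,0,0,0],
    [0,0,0,0,0,0,0],
  ],
)

```text
t: 23.48
tool_pos: [0.7003, 0.0139, 0.1264]
tool_rot: [3.141, -0.002, 0.057]
force: [-4.5, 0.5, 9.6]
grip_width: 0.002
finger_force: 4.5
```

>>> carry_out(
  motion=[
    [0,0,0,0,0,0,0],
    [0,0,0,0,0,0,0],
    [0,0,0,0,0,0,0],
    [0,0,0,0,0,0,0],
    [0,0,0,0,0,0,0],
  ],
)

```text
t: 23.9
tool_pos: [0.7003, 0.014, 0.1264]
tool_rot: [3.141, -0.001, 0.057]
force: [-2.8, 0.7, 9.0]
grip_width: 0.007
finger_force: 4.5
```

>>> carry_out(
  motion=[
    [0,0,0,0,0,0,0],
    [0,0,0,0,0,0,0],
    [0,0,0,0,0,0,0],
    [0,0,0,0,0,0,0],
    [0,0,0,0,0,0,0],
  ],
)

```text
t: 24.32
tool_pos: [0.7003, 0.014, 0.1264]
tool_rot: [3.141, -0.002, 0.057]
force: [-3.4, 0.1, 8.3]
grip_width: 0.008
finger_force: 4.5
```

>>> carry_out(
  motion=[
    [0,0,0,0,0,0,0],
    [0,0,0,0,0,0,0],
    [0,0,0,0,0,0,0],
    [0,0,0,0,0,0,0],
    [0,0,0,0,0,0,0],
  ],
)

```text
t: 24.73
tool_pos: [0.7003, 0.014, 0.1264]
tool_rot: [3.141, -0.002, 0.057]
force: [-3.4, 1.6, 8.9]
grip_width: 0.004
finger_force: 4.5
```

```bash
python3 - <<'E'
from h import *
save("scene","f.png",crop=(170,110,330,230),s=5)
print(manip.read_state()["force"])
E
```

```text
[-3.35983005  0.440002    8.74518833]
```

View pics/f.png

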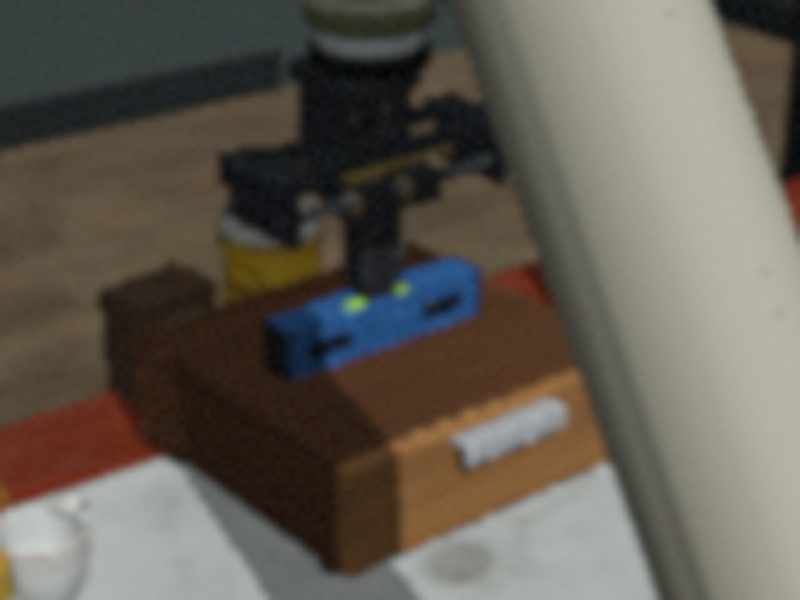

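The fingers press steadily on the middle of the level at crop (375,285) with about 9 N, and the drawer is shut. I'm handing the job in.

```bash
python3 -c "
from cell import manip
print(manip.close_job())"
```

```text
the job is handed in; nothing more can be done
None
```

The job is handed in: the matchbox is in the shut drawer, the level stands within about 5 mm of the middle of the unit's top, and the arm is pressing on it with about 9 N; the bubble last measured about 0.2 mm off centre just before pressing, after which the fingers hid it.

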